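# Isolate a scroll pump, feel out the counterweight and hold it at the bottom

### The job

Turn the pump's rotary isolator to off, and only then touch the handwheel on its shaft. Turn the shaft by the handwheel's handle to feel where its heavy side lies (a counterweight hidden in the crankcase) and bring the heavy side straight down, so that the crank stands on top for fitting the new scroll. Finish while still gripping the handle and holding the shaft there, leaving the cowl, the fan and the scroll plate lying on the bench where they are.

Things in the scene. Friction and masses are not known exactly. Their poses are not given: they have to be found in the camera images.
- isolator_handle (a joint): the isolator's rotary handle, turning about the vertical: 0 = on (grip bar along the enclosure, as found), 1.57 = off (bar across it, a quarter turn anticlockwise seen from above). A spring of about 0.2 N m snaps it over the middle into either end, where it stays.
- isolator_grip (a point): centre of the isolator handle's black grip bar, on its turning axis: bar 56 mm long, 14 mm wide, 31 mm high, top 15 mm above this point; below it a disc 58 mm across, its face 15 mm under this point. Axes fixed to the grey enclosure (130 x 95 mm, 65 mm high, flat on the bench): x along its long side, y across, z up.
- handle_centre (a point): centre of the black handle of the handwheel: a bar 20 mm thick and 62 mm long, parallel to the shaft, 48 mm off the shaft's axis, on the wheel's face away from the motor. It revolves freely on its pin. This point is 42 mm off the wheel's face (aluminium, 125 mm across, 14 mm thick) and 26 mm from the handle's free end. How the handle stands to the heavy side differs every time.
- shaft_point (a point): point on the shaft's axis level with the handle's centre, 125 mm over the bench; fixed to the pump: x along the level shaft away from the motor, z up. The shaft (rotor) turns without end. Seal drag of about 0.45 N m holds it where it is left; to that the heavy side adds up to 0.32 to 0.42 N m, felt while turning slowly: harder going up, easier going down. Its angle is not given.
- fan_cowl: the fan's cowl, taken off: a grey sheet-metal dish 168 mm across and 46 mm high, open side up; to be left alone. Origin under its centre.
- fan: the pump's black fan, taken off: 120 mm across, 24 mm high, lying flat; to be left alone. Origin under its centre.
- scroll_plate: scroll plate taken out of the pump: an aluminium disc 156 mm across, 28 mm high, with a spiral wall on top; to be left alone. Origin under its centre.
Things that resemble listed ones, but are neither listed nor needed, are in the scene too. Leave any turquoise look-alike of the part that bears isolator_handle alone.

How it is judged (in metres and radians):
On the way:
1. the isolator is off (value of joint isolator_handle above 1.45 rad), for 0.2 s.
At the end, for the whole second after the job is handed in: The isolator is off (within 0.12 rad of its stop), the fingers grip the handwheel or its handle (over 3 N), the shaft's heavy side is within 0.3 rad (17 degrees) of straight down and the shaft is at rest (under 0.1 rad/s) (value of joint isolator_handle above 1.45 rad and contact force between the fingers and rotor above 3 N and angle between rotor's own z axis and vertical below 0.3 rad and angular speed of rotor below 0.1 rad/s); the arm keeps its last pose, push and grip.
It fails at once if the shaft was touched before the isolator was off (contact force between the fingers and rotor above 1 N and value of joint isolator_handle below 1.37 rad).
It fails at once if the cowl, the fan or the scroll plate was pushed more than 30 mm (distance of any of fan_cowl, fan, scroll_plate from where it was at the start of the episode above 0.03 m).
It also fails if it takes over 72 s, if anything falls off the work surface, if the arm or the gripper's body presses on something with over 40 N, if the wrist force passes 120 N, or if a joint passes its speed limit or range.

### The arm

A 7-joint arm with a two-finger parallel gripper is mounted at the origin on the work surface. World frame = base frame: x ahead of the robot, y to its left, z up, the work surface at z = 0. Lengths are in mm, angles in rad, forces in N, time in s.
With the tool pointing down it reaches from about 350 to 900 mm from the base axis. Payload 7.2 kg.
Tool frame: the origin (TCP) lies midway between the tips of the shut fingers; the grasp point (between the pads) lies env.grasp_offset behind it (env.grasp_offset is the distance from the TCP to the grasp point, in mm); z points along the fingers, y is the line along which they close (so a half turn about z gives the same grasp; the last joint's range is limited). The gripper opens to 85 mm and grips with 20 to 120 N. Pads are 22 mm wide; open, the fingers measure 114 mm over their backs; the gripper's body (76 mm by 85 mm) begins 54 mm behind the grasp point. The pads swing forward as they close: fully open they stand 13 mm farther back than shut.
Start: joints at [-0.068, 0.411, -0.013, 1.596, 0.006, 1.134, -0.082], TCP at [625.003, -0.011, 231.297] pointing down, gripper open.
Joint ranges: [-2.95, 2.95], [-0.29, 1.99], [-1.47, 1.44], [0.14, 2.54], [-1.03, 4.17], [0.13, 1.85], [-2.86, 2.86]. Speed limits (rad/s): [2.39, 2.39, 3.01, 3.01, 3.14, 3.14, 3.14].

### API

Orientations are given as a unit quaternion [w, x, y, z].
In Python, from cell import status, snapshot, camera_model, env gives the robot as it stands.
- The arm moves only by the tool jog_arm, never from a script. Its argument "series" is a list of rows, each an object of numbers: "x", "y", "z": the shift along the tool's x, y, z in cm; "twist": the turn about the tool's z in degrees. In form: [{"x": .., "y": .., "z": .., "twist": ..}, ...]. A call has exactly 10 rows; each row is the pose to reach, as a shift and turn from the pose commanded when the call began, along the tool's axes at that moment; what a row does not reach only later rows make up. A row lasts 1/10 s, in which the tool goes at most 50 mm and 8.59 degrees, less where a joint would pass 70% of its speed; a pose out of reach is approached as far as the arm can. A call with a gripper value outside its range is refused whole. "hand" is the finger opening in cm, from 0 to 8.54, set as the call begins (left out, the last holds). The fingers move at their own pace and stop on an object; "squeeze" is the grip in N (left out, the last holds). Time passes only in rows, so rows that repeat a pose let the fingers close, or fill a call up. It gives the time, the measured TCP pose, the force, the opening and the grip force at its end, in the units of the state.
- status.get_obs(): the state, without advancing time (a new reading comes with each control period).
- snapshot(name): name is "scene" or "side" or "wrist"; returns (picture, depth): 400x640x3 uint8, blue, green, red; 400x640 float32, mm along the optical axis (not along the pixel's ray), 0 where there is no reading.
- camera_model(name): a dict with "fx", "fy", "cx", "cy" (pixels), "dist_coeffs" ([k1, k2, p1, p2, k3] as OpenCV has them; the pictures are not rectified), "camera_from_world" (4x4, takes a point from world to camera coordinates); the wrist camera has in their place "tool_from_camera" (4x4, takes a point from camera to tool coordinates, whose origin is the TCP and whose axes are the flange's). Camera axes: x right, y down, z forward; pixel columns grow to the right and rows downward; lengths in mm; the calibration is good to about 2 mm. A picture is of the moment at which its call begins: read the wrist's pose just before it. camera_model takes no time and is no camera call.
- env.close_job(): hands the job in; it is judged then, once.
The state is a dict: "t": time; "joint_pos": joint angles; "dq": joint speeds; "effort": joint torques, N m; "tool_pos": TCP position; "tool_rot": TCP orientation; "wrist_force": force on the tool from outside, world axes, zero at the start; "torque": the same for the moment, N m; "width": opening from 0.0 (shut) to 1.0 (fully open); "grip_force": force on a finger pad.
Only numpy, scipy, OpenCV 4.12 (cv2) and the standard library are available. Lean on these libraries where they do the work, as an engineer would, in place of code of your own. Each camera call takes 0.05 s, during which the arm holds its last target. There are 200 camera calls.

## Working session

There is one attempt and no reset: what is moved stays moved. The work goes in short steps, Python scripts to look and compute and a tool call to move; the robot and the scene stay as the last step left them, time stands still between calls to the robot, and variables do not carry over. Pictures are saved under pics/ and viewed, at most 10 in all, crops included, and the job is handed in when it is done.

Besides the shell and the picture viewer there is one more tool, called after "Request:" by a JSON object that holds its "api" and its "payload", one argument or row to a line. jog_arm: Moves the arm, as the interface text tells. Its arguments: {"type":"object","properties":{"series":{"type":"array","items":{"type":"object","properties":{"x":{"type":"number"},"y":{"type":"number"},"z":{"type":"number"},"twist":{"type":"number"}}}},"hand":{"type":"number"},"squeeze":{"type":"number"}},"required":["series"]}

```bash
mkdir -p pics; ls; cat > h.py <<'E'
import numpy as np, cv2
from cell import status, snapshot, camera_model, env
from scipy.spatial.transform import Rotation as R
def cam(n, obs=None):
    m=camera_model(n); K=np.array([[m['fx'],0,m['cx']],[0,m['fy'],m['cy']],[0,0,1]]); d=np.array(m['dist_coeffs'])
    if n=='wrist':
        T=np.eye(4); q=obs['tool_rot']; T[:3,:3]=R.from_quat([q[1],q[2],q[3],q[0]]).as_matrix(); T[:3,3]=obs['tool_pos']
        W=T@np.array(m['tool_from_camera'])
    else: W=np.linalg.inv(np.array(m['camera_from_world']))
    return K,d,W
def pts(n,uv,z=None,depth=None,obs=None):
    "pixels -> world: on plane z, or by depth"
    K,d,W=cam(n,obs); uv=np.array(uv,float).reshape(-1,2)
    r=cv2.undistortPoints(uv.reshape(-1,1,2),K,d).reshape(-1,2); r=np.c_[r,np.ones(len(r))]
    if depth is not None: s=np.array([depth[int(v),int(u)] for u,v in uv])[:,None]; return (r*s)@W[:3,:3].T+W[:3,3]
    D=r@W[:3,:3].T; return W[:3,3]+D*((z-W[2,3])/D[:,2])[:,None]
E
python3 - <<'E'
from h import *
print(status.get_obs(), env.grasp_offset)
for n in ('scene','side'):
    im,d=snapshot(n); cv2.imwrite(f'pics/{n}0.png',im); np.save(f'{n}0.npy',d); print(n,cam(n)[2].round(2))
print(camera_model('wrist')['tool_from_camera'])
E
```

```text
pics
{'t': 0.0, 'joint_pos': array([-0.0682088 ,  0.41189663, -0.01271794,  1.59704229,  0.00558817,
        1.13430813, -0.08221207]), 'dq': array([ 2.77558625e-04, -2.39525964e-05,  1.48553370e-03,  3.89877312e-04,
       -7.00280683e-04, -1.67526564e-03, -6.76529053e-04]), 'effort': array([-1.18789325e-03, -6.00636005e+01,  6.81361444e-01, -2.99419034e+01,
        1.37590774e-02,  1.04116063e-02,  2.51732433e-05]), 'tool_pos': array([ 6.24501779e+02, -2.91297598e-02,  2.30455801e+02]), 'tool_rot': array([-5.35200699e-04,  7.07098850e-01,  7.07114249e-01, -6.07296531e-04]), 'wrist_force': array([ 0.57858695,  0.24188702, -0.17752884]), 'torque': array([0.03828476, 0.04115798, 0.06137636]), 'grip_force': 0.0, 'width': 0.9998377949174396} 18.700000000000003
scene [[ 6.8000e-01  5.8000e-01 -4.5000e-01  9.5126e+02]
 [ 7.3000e-01 -5.5000e-01  4.0000e-01 -4.0253e+02]
 [-2.0000e-02 -6.1000e-01 -8.0000e-01  9.2259e+02]
 [ 0.0000e+00  0.0000e+00  0.0000e+00  1.0000e+00]]
side [[ 8.2000e-01 -3.7000e-01  4.3000e-01  4.7200e+00]
 [-5.7000e-01 -5.5000e-01  6.1000e-01 -6.9225e+02]
 [ 1.0000e-02 -7.5000e-01 -6.7000e-01  8.9060e+02]
 [ 0.0000e+00  0.0000e+00  0.0000e+00  1.0000e+00]]
[[ 7.78091717e-04 -9.62986922e-01 -2.69546994e-01  6.80480834e+01]
 [ 9.99999513e-01  9.13147972e-04 -3.75660719e-04  4.54304499e-01]
 [ 6.07892650e-04 -2.69546570e-01  9.62987164e-01 -1.42649704e+02]
 [ 0.00000000e+00  0.00000000e+00  0.00000000e+00  1.00000000e+00]]
```

View pics/scene0.png

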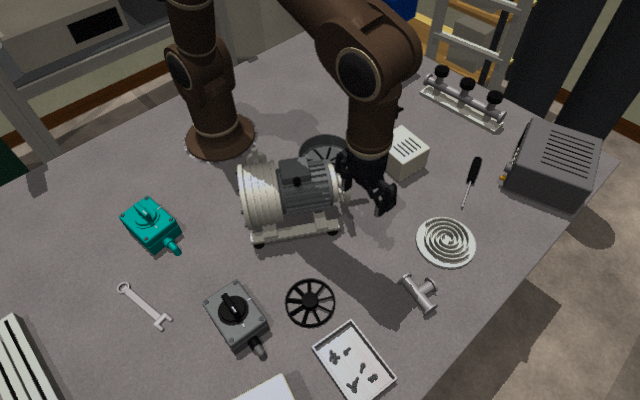

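View pics/side0.png

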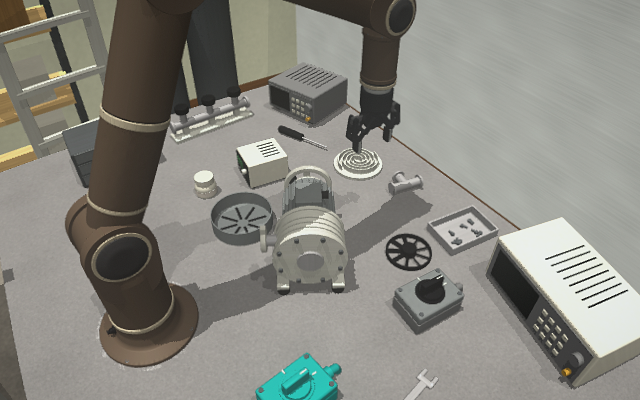

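The scene view shows the grey isolator at about (236,312) with its bar at (232,303). The turquoise look-alike is at (150,222). The handwheel is on the motor's right end, about (345,185), and the gripper partly hides it. The side view has the isolator at (430,297).

```bash
python3 - <<'E'
from h import *
d=np.load('scene0.npy')
def cloud(n,d):
    v,u=np.mgrid[0:400,0:640]; uv=np.c_[u.ravel(),v.ravel()]; return pts(n,uv,depth=d).reshape(400,640,3)
P=cloud('scene',d); im=cv2.imread('pics/scene0.png'); np.save('P.npy',P)
# isolator: enclosure top (z~65), dark bar z>80
B=np.zeros((400,640),bool); B[270:360,195:280]=True
m=B&(P[...,2]>50)&(P[...,2]<75); 
print('top',P[m].mean(0),m.sum(), cv2.minAreaRect(P[m][:,:2].astype(np.float32)))
for lo in (75,85,92,98):
    m=B&(P[...,2]>lo)&(P[...,2]<130)
    if m.sum()>5: print('bar',lo,m.sum(),P[m].max(0),P[m].mean(0),cv2.minAreaRect(P[m][:,:2].astype(np.float32)))
# pump
for uv in [(240,190),(265,185),(310,160),(250,240),(335,232),(338,180),(350,190),(345,200),(343,165)]: print(uv,P[uv[1],uv[0]].round(),im[uv[1],uv[0]])
big=cv2.resize(im[130:260,225:425],None,fx=4,fy=4,interpolation=cv2.INTER_CUBIC); cv2.imwrite('pics/crop1.png',big)
E
```

```text
top [ 561.15088632 -324.55830427   65.73599667] 2124 ((553.5745239257812, -322.50628662109375), (96.02596282958984, 129.8362579345703), 85.5422592163086)
bar 75 328 [ 582.29862475 -296.20839298  108.93235376] [ 556.32246683 -323.25005102   92.10970893] ((553.6460571289062, -322.7940673828125), (49.545501708984375, 54.503963470458984), 60.73739242553711)
bar 85 190 [ 580.90054657 -314.13758169  108.93235376] [ 556.84364812 -323.14299437  103.49065723] ((553.2052001953125, -322.36480712890625), (14.128240585327148, 55.096893310546875), 85.68402099609375)
bar 92 177 [ 580.73964954 -314.13758169  108.93235376] [ 555.85783259 -322.9912737   104.62994918] ((553.2059326171875, -322.3560485839844), (14.10973072052002, 55.0981330871582), 85.7310791015625)
bar 98 165 [ 580.73964954 -314.13758169  108.93235376] [ 554.76981399 -322.6915996   105.35295352] ((553.20947265625, -322.30889892578125), (14.016590118408203, 55.09633255004883), 85.66292572021484)
(240, 190) [ 388. -155.  200.] [188 197 193]
(265, 185) [ 412. -102.  195.] [188 187 183]
(310, 160) [409.  41. 172.] [54 53 54]
(250, 240) [ 414. -178.   38.] [138 143 144]
(335, 232) [535.  10.  12.] [0 3 1]
(338, 180) [486.  66. 139.] [132 144 147]
(350, 190) [455. 147.   2.] [ 98 101 105]
(345, 200) [535.  42. 124.] [56 61 64]
(343, 165) [559.   6. 300.] [13 10 11]
```

View pics/crop1.png

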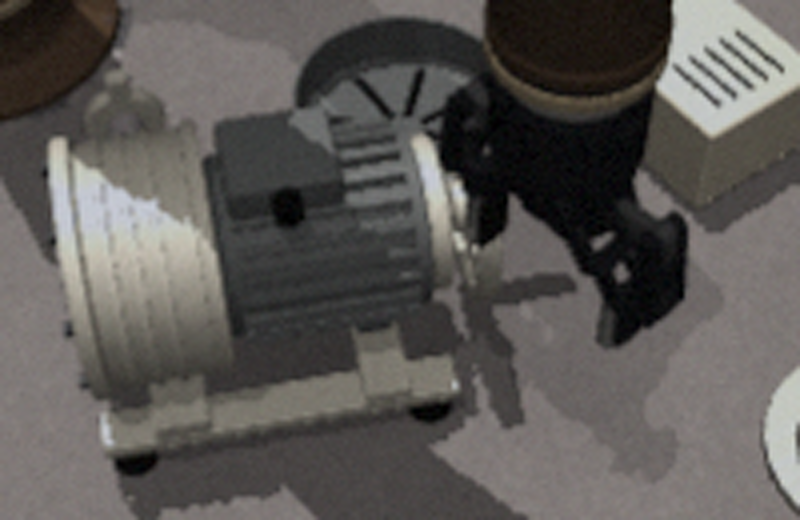

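The crop shows the shaft running from the crankcase toward the gripper, roughly along world +y, with the handwheel still hidden behind the gripper. Isolator bar: (553,-322), top at about 107, direction about -4.3° from x. I'll go to it now, twisting +94° so that the later -90° turn is anticlockwise.

Request:
{"api": "jog_arm", "payload": {
  "series": [
    {"z":-5,"x":0,"y":0,"twist":0},
    {"x":-4.5,"y":-0.8,"z":-5,"twist":8.5},
    {"x":-9,"y":-1.6,"z":-5,"twist":17},
    {"x":-13.5,"y":-2.4,"z":-5,"twist":25.5},
    {"x":-18,"y":-3.2,"z":-5,"twist":34},
    {"x":-22.5,"y":-4.2,"z":-4,"twist":42.5},
    {"x":-27,"y":-5.2,"z":-3,"twist":51},
    {"x":-32.2,"y":-7.1,"z":-2,"twist":59.5},
    {"x":-32.2,"y":-7.1,"z":0,"twist":68},
    {"x":-32.2,"y":-7.1,"z":2,"twist":76.5}
  ],
  "hand": 5
}}

```text
t: 1.1
tool_pos: [552.2, -325.3, 210.5]
tool_rot: [0.001, 0.994, 0.112, -0.0]
wrist_force: [0.7, -0.1, -0.8]
width: 0.587
grip_force: 0.0
```

Request:
{"api": "jog_arm", "payload": {
  "series": [
    {"twist":8.5},
    {"twist":17.8},
    {"twist":17.8},
    {"twist":17.8},
    {"twist":17.8},
    {"twist":17.8},
    {"twist":17.8},
    {"twist":17.8},
    {"twist":17.8},
    {"twist":17.8}
  ]
}}

```text
schema error: expected keys x, y, z, twist
```

```bash
python3 - <<'E'
from h import *
o=status.get_obs(); print(o['t'],o['tool_pos'],o['tool_rot'],o['joint_pos'].round(2),o['width'])
r=R.from_quat(np.r_[o['tool_rot'][1:],o['tool_rot'][0]]).as_matrix(); print(r.round(3))
im,d=snapshot('wrist'); cv2.imwrite('pics/w1.png',im)
v,u=np.mgrid[0:400,0:640]; P=pts('wrist',np.c_[u.ravel(),v.ravel()],depth=d,obs=o)
m=(P[:,2]>95)&(P[:,2]<115)&(abs(P[:,0]-553)<45)&(abs(P[:,1]+322)<45); print(m.sum(),np.median(P[m],0),cv2.minAreaRect(P[m][:,:2].astype(np.float32)))
im,d=snapshot('scene'); cv2.imwrite('pics/scene1.png',im); np.save('scene1.npy',d)
im2,d2=snapshot('side'); cv2.imwrite('pics/side1.png',im2); np.save('side1.npy',d2)
big=np.vstack([cv2.resize(im[130:240,250:400],(800,587))]); cv2.imwrite('pics/crop2.png',big)
E
```

```text
1.1 [ 552.15558624 -325.28236392  210.52666308] [ 5.61003282e-04  9.93709757e-01  1.11984422e-01 -3.05502018e-04] [ 0.21  0.47  0.35  1.6  -0.17  1.11 -0.74] 0.5872629336161354
[[ 0.975  0.223 -0.   ]
 [ 0.223 -0.975 -0.001]
 [-0.001  0.001 -1.   ]]
1022 [ 554.10679296 -322.72671359  105.35872267] ((551.8771362304688, -322.92022705078125), (14.102993965148926, 56.12303924560547), 85.72235107421875)
```

View pics/crop2.png

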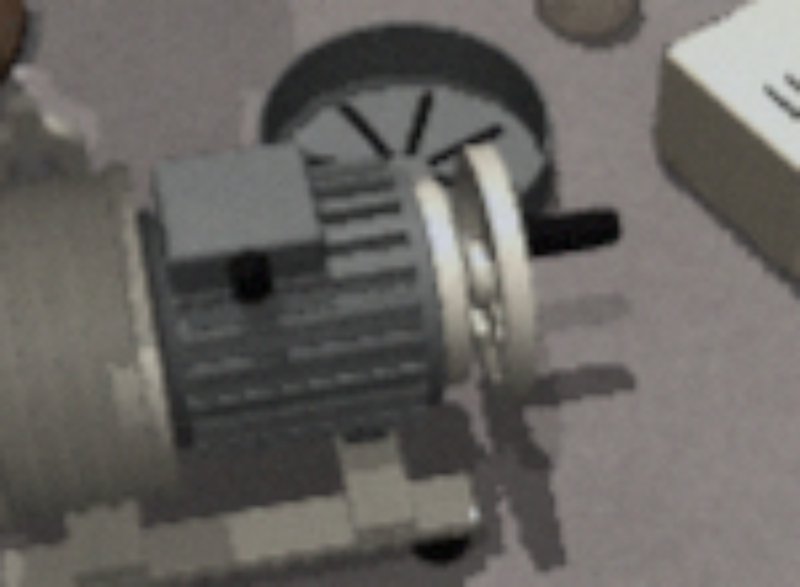

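The handle is visible in the crop at (575,230), which is scene pixel (358,173). Wrist view confirms the bar at (552.3,-322.8). I'll descend on it.

Request:
{"api": "jog_arm", "payload": {
  "series": [
    {"x":0.1,"y":-0.25,"z":2,"twist":8.5},
    {"x":0.1,"y":-0.25,"z":4,"twist":17.2},
    {"x":0.1,"y":-0.25,"z":6,"twist":17.2},
    {"x":0.1,"y":-0.25,"z":8,"twist":17.2},
    {"x":0.1,"y":-0.25,"z":10,"twist":17.2},
    {"x":0.1,"y":-0.25,"z":11,"twist":17.2},
    {"x":0.1,"y":-0.25,"z":12,"twist":17.2},
    {"x":0.1,"y":-0.25,"z":12.5,"twist":17.2},
    {"x":0.1,"y":-0.25,"z":12.6,"twist":17.2},
    {"x":0.1,"y":-0.25,"z":12.6,"twist":17.2}
  ]
}}

```text
t: 2.25
tool_pos: [554.7, -319.5, 85.8]
tool_rot: [0.0, 0.999, -0.032, 0.0]
wrist_force: [-0.2, -0.2, -0.1]
width: 0.587
grip_force: 0.0
```

Request:
{"api": "jog_arm", "payload": {
  "series": [
    {"x":0,"y":0,"z":0,"twist":0},
    {"x":0,"y":0,"z":0,"twist":0},
    {"x":0,"y":0,"z":0,"twist":0},
    {"x":0,"y":0,"z":0,"twist":0},
    {"x":0,"y":0,"z":0,"twist":0},
    {"x":0,"y":0,"z":0,"twist":0},
    {"x":0,"y":0,"z":0,"twist":0},
    {"x":0,"y":0,"z":0,"twist":0},
    {"x":0,"y":0,"z":0,"twist":0},
    {"x":0,"y":0,"z":0,"twist":0}
  ],
  "hand": 0,
  "squeeze": 50
}}

```text
t: 3.25
tool_pos: [554.5, -322.1, 86.3]
tool_rot: [0.002, 0.999, -0.033, 0.001]
wrist_force: [-0.0, -5.5, 0.6]
width: 0.149
grip_force: 53.0
```

```bash
python3 - <<'E'
from h import *
P=np.load('P.npy')*0
d=np.load('scene1.npy'); im=cv2.imread('pics/scene1.png'); v,u=np.mgrid[0:400,0:640]
P=pts('scene',np.c_[u.ravel(),v.ravel()],depth=d).reshape(400,640,3)
# handle: black, box around crop
hsv=cv2.cvtColor(im,cv2.COLOR_BGR2HSV)
B=np.zeros((400,640),bool);B[165:182,347:370]=True
m=B&(hsv[...,2]<60)&(P[...,2]>60); Q=P[m]; print(m.sum(),Q.mean(0),Q.min(0),Q.max(0)); 
c=Q.mean(0);U,S,V=np.linalg.svd(Q-c);print('axis',V[0],((Q-c)@V[0]).min(),((Q-c)@V[0]).max())
# base plate front edge & motor ridge
def ln(a): 
    for q in a: print(q,P[q[1],q[0]].round(1))
ln([(347,165),(345,185),(347,195),(341,160),(348,172),(346,177)])
# wheel rim: bright, 
B=np.zeros((400,640),bool);B[155:207,336:352]=True
m=B&(hsv[...,2]>110)&(P[...,2]>50)&(hsv[...,1]<60); W=P[m];print(m.sum(),W.min(0),W.max(0))
np.save('W.npy',W)
# base plate edge line
m=np.zeros((400,640),bool);m[215:245,250:340]=True;m&=(P[...,2]>20)&(P[...,2]<48)&(hsv[...,2]>100);Q=P[m];print('base',m.sum(),cv2.minAreaRect(Q[:,:2].astype(np.float32)),Q.max(0),Q.min(0))
E
```

```text
118 [485.65890295 134.53185305 112.39124065] [ 463.789466   -402.52749275   94.52326721] [951.25956823 164.2841689  922.58902828]
axis [ 0.42959845 -0.50072159  0.75148058] -20.81275207912745 1077.7864364752897
(347, 165) [407.7 180.3  47. ]
(345, 185) [523.9  52.  164.9]
(347, 195) [536.4  47.5 141.1]
(341, 160) [472.7  88.  187.1]
(348, 172) [465.3 123.8 107.9]
(346, 177) [515.5  63.3 178.6]
346 [445.34615859  33.3920679   72.55614903] [539.26954727 122.25396886 190.51926041]
base 671 ((462.6519775390625, -70.52388763427734), (233.53448486328125, 44.466453552246094), 58.45051574707031) [540.9717706   29.89968883  47.98475189] [ 398.45552074 -179.54277292   28.24924125]
```

Gripped. Next I turn the isolator anticlockwise (twist -).

Request:
{"api": "jog_arm", "payload": {
  "series": [
    {"x":0,"y":0,"z":0,"twist":-8},
    {"x":0,"y":0,"z":0,"twist":-16},
    {"x":0,"y":0,"z":0,"twist":-24},
    {"x":0,"y":0,"z":0,"twist":-32},
    {"x":0,"y":0,"z":0,"twist":-40},
    {"x":0,"y":0,"z":0,"twist":-48},
    {"x":0,"y":0,"z":0,"twist":-56},
    {"x":0,"y":0,"z":0,"twist":-64},
    {"x":0,"y":0,"z":0,"twist":-72},
    {"x":0,"y":0,"z":0,"twist":-80}
  ]
}}

```text
t: 4.25
tool_pos: [552.5, -319.6, 86.2]
tool_rot: [-0.001, 0.785, 0.62, -0.001]
wrist_force: [-8.2, 1.3, 10.1]
width: 0.147
grip_force: 54.2
```

Request:
{"api": "jog_arm", "payload": {
  "series": [
    {"x":0,"y":0,"z":0,"twist":-6},
    {"x":0,"y":0,"z":0,"twist":-10},
    {"x":0,"y":0,"z":0,"twist":-11},
    {"x":0,"y":0,"z":0,"twist":-11},
    {"x":0,"y":0,"z":0,"twist":-11},
    {"x":0,"y":0,"z":0,"twist":-11},
    {"x":0,"y":0,"z":0,"twist":-11},
    {"x":0,"y":0,"z":0,"twist":-11},
    {"x":0,"y":0,"z":0,"twist":-11},
    {"x":0,"y":0,"z":0,"twist":-11}
  ]
}}

```text
t: 5.25
tool_pos: [552.1, -319.7, 86.2]
tool_rot: [-0.001, 0.725, 0.689, -0.001]
wrist_force: [-8.1, 4.0, 11.6]
width: 0.15
grip_force: 56.3
```

Request:
{"api": "jog_arm", "payload": {
  "series": [
    {"x":0,"y":0,"z":0,"twist":0},
    {"x":0,"y":0,"z":0,"twist":0},
    {"x":0,"y":0,"z":0,"twist":0},
    {"x":0,"y":0,"z":0,"twist":0},
    {"x":0,"y":0,"z":-2,"twist":0},
    {"x":0,"y":0,"z":-5,"twist":0},
    {"x":0,"y":0,"z":-9,"twist":0},
    {"x":0,"y":0,"z":-13,"twist":0},
    {"x":0,"y":0,"z":-17,"twist":0},
    {"x":0,"y":0,"z":-20,"twist":0}
  ],
  "hand": 5
}}

```text
t: 6.25
tool_pos: [554.9, -319.6, 288.3]
tool_rot: [0.001, 0.724, 0.69, 0.0]
wrist_force: [0.5, 0.3, 0.2]
width: 0.586
grip_force: 0.0
```

```bash
python3 - <<'E'
from h import *
o=status.get_obs(); print(o['t'],o['tool_pos'],o['tool_rot'],o['joint_pos'].round(2),o['width'])
im,d=snapshot('wrist'); v,u=np.mgrid[0:400,0:640]; P=pts('wrist',np.c_[u.ravel(),v.ravel()],depth=d,obs=o)
m=(P[:,2]>95)&(P[:,2]<115)&(abs(P[:,0]-553)<45)&(abs(P[:,1]+322)<45); print(m.sum(),np.median(P[m],0),cv2.minAreaRect(P[m][:,:2].astype(np.float32)))
# pump axis using both fixed views
for n in ('scene','side'):
    d=np.load(n+'1.npy'); im=cv2.imread(f'pics/{n}1.png'); hsv=cv2.cvtColor(im,cv2.COLOR_BGR2HSV)
    P=pts(n,np.c_[u.ravel(),v.ravel()],depth=d); val=hsv[...,2].ravel(); ok=d.ravel()>0
    a=np.array([.523,.852]); s=P[:,:2]@a; t=P[:,:2]@np.array([.852,-.523])
    m=ok&(P[:,2]>20)&(P[:,2]<230)&(s>-300)&(s<450)&(t>300)&(t<560)&(P[:,0]<560)
    print(n,'all',m.sum())
    m2=m&(s>170)
    for lo in range(170,420,8):
        k=m&(s>lo)&(s<lo+8)
        if k.sum()>3: print(lo,k.sum(),'t',t[k].min().round(),t[k].max().round(),'z',P[k,2].min().round(),P[k,2].max().round(),'val',np.median(val[k]))
E
```

```text
6.25 [ 554.88439828 -319.55912947  288.2516446 ] [1.27285024e-03 7.23527416e-01 6.90294312e-01 4.69388231e-04] [ 0.47  0.4  -0.03  1.48  0.01  1.26  0.39] 0.5856720864040951
613 [ 552.85032443 -320.9661757   105.44425222] ((552.6181640625, -322.56988525390625), (55.483154296875, 14.012871742248535), 85.82565307617188)
scene all 8631
170 221 t 344.0 453.0 z 28.0 212.0 val 81.0
178 228 t 340.0 453.0 z 28.0 211.0 val 77.5
186 219 t 346.0 452.0 z 30.0 211.0 val 82.0
194 225 t 343.0 453.0 z 26.0 211.0 val 70.0
202 218 t 345.0 454.0 z 30.0 211.0 val 64.0
210 222 t 341.0 453.0 z 27.0 211.0 val 71.5
218 218 t 343.0 453.0 z 28.0 212.0 val 83.0
226 220 t 343.0 453.0 z 28.0 212.0 val 79.0
234 214 t 328.0 453.0 z 29.0 210.0 val 79.0
242 234 t 326.0 453.0 z 26.0 193.0 val 80.0
250 230 t 327.0 453.0 z 28.0 192.0 val 84.0
258 224 t 323.0 454.0 z 26.0 191.0 val 85.5
266 203 t 326.0 453.0 z 27.0 194.0 val 81.0
274 186 t 328.0 453.0 z 21.0 194.0 val 91.0
282 142 t 335.0 453.0 z 21.0 185.0 val 114.0
290 158 t 333.0 453.0 z 25.0 177.0 val 162.5
298 50 t 351.0 451.0 z 29.0 176.0 val 156.5
306 36 t 361.0 
[... 809 characters left out ...]
7.0 433.0 z 128.0 208.0 val 144.0
242 50 t 307.0 436.0 z 125.0 182.0 val 143.5
250 49 t 307.0 436.0 z 126.0 191.0 val 143.0
258 68 t 307.0 435.0 z 125.0 192.0 val 146.0
266 79 t 310.0 435.0 z 140.0 192.0 val 148.0
274 75 t 310.0 433.0 z 142.0 190.0 val 150.0
282 24 t 320.0 423.0 z 151.0 183.0 val 159.0
290 12 t 341.0 401.0 z 165.0 176.0 val 232.0
298 8 t 346.0 396.0 z 167.0 174.0 val 235.5
306 33 t 311.0 427.0 z 127.0 187.0 val 148.0
314 308 t 310.0 433.0 z 119.0 191.0 val 150.0
322 66 t 311.0 430.0 z 139.0 189.0 val 239.5
354 7 t 322.0 331.0 z 103.0 112.0 val 68.0
362 8 t 325.0 333.0 z 105.0 111.0 val 60.5
370 8 t 330.0 338.0 z 105.0 109.0 val 66.0
378 6 t 333.0 341.0 z 101.0 109.0 val 69.0
```

Isolator is off: the bar now lies at 85.8°, a 90° turn. The wheel's axis direction is about 58.45°, with its face at s≈328. The handle is at about (476,142,99), lower and on the robot side. I'll move over it and twist +29 so that tool x points away from the motor.

Request:
{"api": "jog_arm", "payload": {
  "series": [
    {"x":4.4,"y":-0.9,"z":0,"twist":3},
    {"x":8.8,"y":-1.8,"z":0,"twist":6},
    {"x":13.2,"y":-2.7,"z":0,"twist":9},
    {"x":17.6,"y":-3.6,"z":0,"twist":12},
    {"x":22,"y":-4.5,"z":0,"twist":15},
    {"x":26.4,"y":-5.4,"z":0,"twist":18},
    {"x":30.8,"y":-6.3,"z":0,"twist":21},
    {"x":35.2,"y":-7.2,"z":0,"twist":24},
    {"x":39.6,"y":-8.1,"z":0,"twist":27},
    {"x":44,"y":-9,"z":0,"twist":28.8}
  ],
  "hand": 6.5
}}

```text
t: 7.3
tool_pos: [484.7, 126.2, 285.3]
tool_rot: [0.0, 0.873, 0.488, 0.0]
wrist_force: [1.6, 0.2, 0.1]
width: 0.763
grip_force: 0.0
```

```bash
python3 - <<'E'
from h import *
o=status.get_obs(); print(o['t'],o['tool_pos'],o['tool_rot'],o['joint_pos'].round(2),o['dq'].round(2))
im,d=snapshot('wrist'); cv2.imwrite('pics/w2.png',im); np.save('w2.npy',d)
v,u=np.mgrid[0:400,0:640]; P=pts('wrist',np.c_[u.ravel(),v.ravel()],depth=d,obs=o); ok=d.ravel()>0
val=cv2.cvtColor(im,cv2.COLOR_BGR2HSV)[...,2].ravel()
a=np.array([.523,.852]); b=np.array([.852,-.523]); s=P[:,:2]@a; t=P[:,:2]@b
h=ok&(abs(s-365)<40)&(abs(t-332)<30)&(P[:,2]>70)&(P[:,2]<135)&(s>336); print(h.sum())
Q=P[h]; print('handle s',s[h].min(),s[h].max(),'t',t[h].min(),t[h].max(),'ztop',np.percentile(Q[:,2],[50,95,99]), cv2.minAreaRect(Q[:,:2].astype(np.float32)))
w=ok&(s>305)&(s<335)&(P[:,2]>120)&(P[:,2]<200); print('wheel',w.sum(),t[w].min(),t[w].max(),P[w,2].max(),s[w].min(),s[w].max(),cv2.minAreaRect(P[w][:,:2].astype(np.float32)))
ob=ok&(s>335)&(s<470)&(t>220)&(t<520)&(P[:,2]>30)&(P[:,2]<180)&~h
for lo in range(220,520,20):
    k=ob&(t>lo)&(t<lo+20)
    if k.sum()>5: print('obst t',lo,k.sum(),s[k].min().round(),s[k].max().round(),P[k,2].max().round())
E
```

```text
7.3 [484.66389238 126.15760099 285.32124315] [1.21766923e-04 8.72971078e-01 4.87771881e-01 2.72422412e-04] [-0.14  0.17 -0.24  1.8   0.04  1.18 -0.95] [-0.63  0.07 -0.31 -0.08  0.07  0.01 -1.24]
969
handle s 336.1676836616104 397.5142088767565 t 322.7371296905465 360.85920075061006 ztop [107.31134771 109.67103434 110.25311563] ((475.0605163574219, 134.70179748535156), (68.08798217773438, 33.40944290161133), 76.78755950927734)
wheel 3067 311.72976540182367 435.06908720993044 189.0389196030382 307.61379776605065 334.98689041912843 ((486.8791809082031, 80.32756805419922), (26.925064086914062, 122.58767700195312), 52.234134674072266)
obst t 220 221 380.0 470.0 88.0
obst t 240 127 359.0 382.0 48.0
obst t 260 113 335.0 362.0 48.0
obst t 340 7 335.0 336.0 134.0
obst t 360 150 335.0 340.0 141.0
obst t 380 40 335.0 336.0 138.0
```

View pics/w2.png

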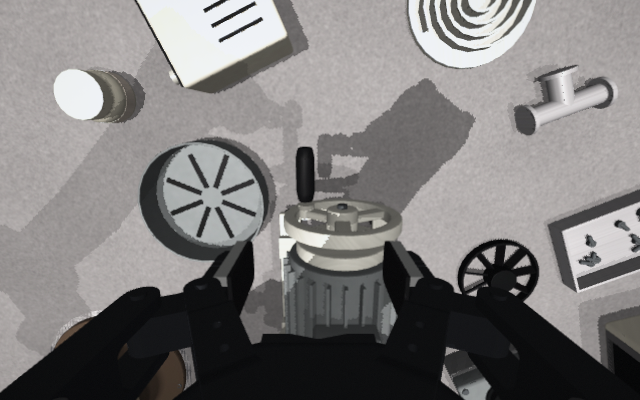

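Wrist view: the handle is at about (305,175), standing vertical in the image, so parallel to tool x. The wheel hub is at (343,208) and the cowl at (205,200), off to the side. I'll refine with dark pixels only, now that the arm has settled.

```bash
python3 - <<'E'
from h import *
for i in range(3): snapshot('wrist')
o=status.get_obs(); print(o['t'],o['tool_pos'],o['tool_rot'],o['joint_pos'].round(2))
im,d=snapshot('wrist')
v,u=np.mgrid[0:400,0:640]; P=pts('wrist',np.c_[u.ravel(),v.ravel()],depth=d,obs=o); ok=d.ravel()>0
val=cv2.cvtColor(im,cv2.COLOR_BGR2HSV)[...,2].ravel()
a=np.array([.523,.852]); b=np.array([.852,-.523]); s=P[:,:2]@a; t=P[:,:2]@b
h=ok&(s>338)&(s<400)&(abs(t-332)<20)&(P[:,2]>85)&(P[:,2]<125)&(val<70); print(h.sum())
print('handle s',s[h].min(),s[h].max(),'t',np.percentile(t[h],[1,50,99]),'ztop',np.percentile(P[h,2],[50,95,99]), cv2.minAreaRect(P[h][:,:2].astype(np.float32)))
for lo in range(340,400,10):
    k=h&(s>lo)&(s<lo+10); print(lo,k.sum(),np.percentile(t[k],[2,50,98]).round(1),np.percentile(P[k,2],95).round(1))
w=ok&(s>310)&(s<330)&(P[:,2]>115)&(P[:,2]<200)&(val>90); print('wheel',w.sum(),t[w].min(),t[w].max(),P[w,2].max(),cv2.minAreaRect(P[w][:,:2].astype(np.float32)))
E
```

```text
7.5 [484.94695325 125.38183524 285.1038782 ] [ 6.10979734e-05  8.71706658e-01  4.90028056e-01 -5.21189738e-05] [-0.14  0.17 -0.24  1.8   0.04  1.18 -0.94]
928
handle s 338.25743124046716 397.3837258122432 t [323.41267244 333.60647895 343.49767453] ztop [107.37464961 109.57284343 110.25793487] ((476.7794189453125, 138.999267578125), (59.18931579589844, 20.426847457885742), 57.825496673583984)
340 137 [324.  333.6 342.4] 109.6
350 167 [323.3 333.8 343.5] 109.6
360 160 [323.5 333.8 342.4] 109.7
370 163 [323.8 332.9 342.4] 109.9
380 164 [323.9 332.9 342.4] 109.5
390 118 [325.1 333.  341. ] 108.3
wheel 2598 311.1207834917394 434.9167603079625 188.97981707865068 ((486.2320556640625, 78.87040710449219), (16.952455520629883, 123.84068298339844), 58.50723648071289)
```

Request:
{"api": "jog_arm", "payload": {
  "series": [
    {"x":2,"y":-1.4,"z":0,"twist":0},
    {"x":2,"y":-1.4,"z":3,"twist":0},
    {"x":2,"y":-1.4,"z":6,"twist":0},
    {"x":2,"y":-1.4,"z":9,"twist":0},
    {"x":2,"y":-1.4,"z":12,"twist":0},
    {"x":2,"y":-1.4,"z":15,"twist":0},
    {"x":2,"y":-1.4,"z":17.5,"twist":0},
    {"x":2,"y":-1.4,"z":19.5,"twist":0},
    {"x":2,"y":-1.4,"z":20.5,"twist":0},
    {"x":2,"y":-1.4,"z":20.6,"twist":0}
  ]
}}

```text
t: 8.55
tool_pos: [483.5, 147.3, 78.2]
tool_rot: [0.0, 0.873, 0.488, -0.001]
wrist_force: [0.0, -0.5, 0.5]
width: 0.762
grip_force: 0.0
```

Request:
{"api": "jog_arm", "payload": {
  "series": [
    {"x":0,"y":0,"z":0,"twist":0},
    {"x":0,"y":0,"z":0,"twist":0},
    {"x":0,"y":0,"z":0,"twist":0},
    {"x":0,"y":0,"z":0,"twist":0},
    {"x":0,"y":0,"z":0,"twist":0},
    {"x":0,"y":0,"z":0,"twist":0},
    {"x":0,"y":0,"z":0,"twist":0},
    {"x":0,"y":0,"z":0,"twist":0},
    {"x":0,"y":0,"z":0,"twist":0},
    {"x":0,"y":0,"z":0,"twist":0}
  ],
  "hand": 0,
  "squeeze": 60
}}

```text
t: 9.55
tool_pos: [483.0, 149.9, 79.8]
tool_rot: [-0.001, 0.872, 0.489, -0.0]
wrist_force: [-4.0, 3.4, 2.2]
width: 0.215
grip_force: 58.5
```

```bash
cat > st.py <<'E'
from h import *
def st(p=True):
    o=status.get_obs(); q=o['tool_rot']; M=R.from_quat([q[1],q[2],q[3],q[0]]).as_matrix()
    f=M.T@o['wrist_force']; s=o['tool_pos']
    a=np.array([.523,.852]); b=np.array([.852,-.523])
    t=s[:2]@b-373; z=s[2]+18.7-125; th=np.arctan2(z,t); Ft=o['wrist_force'][:2]@b; Fz=o['wrist_force'][2]
    tan=np.array([-np.sin(th),np.cos(th)]); 
    tq=-(-z*Ft+t*Fz)/1000  # torque by tool on shaft (+: t->z)
    print('t',round(o['t'],2),'s',(s[:2]@a).round(1),'t,z',t.round(1),z.round(1),'r',np.hypot(t,z).round(1),'th',np.degrees(th).round(1),'F_t,z',Ft.round(1),Fz.round(1),'Fs',(o['wrist_force'][:2]@a).round(1),'torque',tq.round(3),'toolx',np.degrees(np.arctan2(M[1,0],M[0,0])).round(1),'w',o['width'].round(3),'g',round(o['grip_force']))
    return th,tq
if __name__=='__main__': st()
E
python3 st.py
```

```text
Traceback (most recent call last):
  File "st.py", line 11, in <module>
    if __name__=='__main__': st()
                             ~~^^
  File "st.py", line 9, in st
    print('t',round(o['t'],2),'s',(s[:2]@a).round(1),'t,z',t.round(1),z.round(1),'r',np.hypot(t,z).round(1),'th',np.degrees(th).round(1),'F_t,z',Ft.round(1),Fz.round(1),'Fs',(o['wrist_force'][:2]@a).round(1),'torque',tq.round(3),'toolx',np.degrees(np.arctan2(M[1,0],M[0,0])).round(1),'w',o['width'].round(3),'g',round(o['grip_force']))
                                                                                                                                                                                                                                                                                                ^^^^^^^^^^^^^^^^
AttributeError: 'float' object has no attribute 'round'
```

Gripped (18 mm). I'll compute the circle in tool axes.

```bash
sed -i "s/o\['width'\].round(3)/round(o['width'],3)/" st.py; python3 st.py; python3 - <<'E'
import numpy as np
for k in range(12):
    a0=np.radians(213.5+30*k); th=a0+np.radians(np.arange(3,31,3))
    y=4.8*(np.cos(th)-np.cos(a0)); z=-4.8*(np.sin(th)-np.sin(a0))
    print(213.5+30*k,' '.join(f'{p:.2f},{q:.2f}' for p,q in zip(y,z)))
E
```

```text
t 9.55 s 380.3 t,z -39.9 -26.5 r 47.9 th -146.4 F_t,z -5.2 2.2 Fs 0.8 torque 0.223 toolx 58.6 w 0.215 g 59
213.5 0.14,0.21 0.30,0.40 0.46,0.59 0.64,0.77 0.82,0.95 1.01,1.11 1.22,1.26 1.42,1.40 1.64,1.53 1.86,1.65
243.5 0.23,0.11 0.46,0.20 0.70,0.28 0.94,0.35 1.18,0.41 1.43,0.45 1.68,0.48 1.93,0.50 2.18,0.50 2.43,0.50
273.5 0.25,-0.02 0.50,-0.06 0.75,-0.10 0.99,-0.17 1.23,-0.24 1.47,-0.33 1.70,-0.42 1.92,-0.53 2.14,-0.66 2.36,-0.79
303.5 0.21,-0.14 0.40,-0.30 0.59,-0.46 0.77,-0.64 0.95,-0.82 1.11,-1.01 1.26,-1.22 1.40,-1.42 1.53,-1.64 1.65,-1.86
333.5 0.11,-0.23 0.20,-0.46 0.28,-0.70 0.35,-0.94 0.41,-1.18 0.45,-1.43 0.48,-1.68 0.50,-1.93 0.50,-2.18 0.50,-2.43
363.5 -0.02,-0.25 -0.06,-0.50 -0.10,-0.75 -0.17,-0.99 -0.24,-1.23 -0.33,-1.47 -0.42,-1.70 -0.53,-1.92 -0.66,-2.14 -0.79,-2.36
393.5 -0.14,-0.21 -0.30,-0.40 -0.46,-0.59 -0.64,-0.77 -0.82,-0.95 -1.01,-1.11 -1.22,-1.26 -1.42,-1.40 -1.64,-1.53 -1.86,-1.65
423.5 -0.23,-0.11 -0.46,-0.20 -0.70,-0.28 -0.94,-0.35 -1.18,-0.41 -1.43,-0.45 -1.68,-0.48 -1.93,-0.50 -2.18,-0.50 -2.43,-0.50
453.5 -0.25,0.02 -0.50,0.06 -0.75,0.10 -0.99,0.17 -1.23,0.24 -1.47,0.33 -1.70,0.42 -1.92,0.53 -2.14,0.66 -2.36,0.79
483.5 -0.21,0.14 -0.40,0.30 -0.59,0.46 -0.77,0.64 -0.95,0.82 -1.11,1.01 -1.26,1.22 -1.40,1.42 -1.53,1.64 -1.65,1.86
513.5 -0.11,0.23 -0.20,0.46 -0.28,0.70 -0.35,0.94 -0.41,1.18 -0.45,1.43 -0.48,1.68 -0.50,1.93 -0.50,2.18 -0.50,2.43
543.5 0.02,0.25 0.06,0.50 0.10,0.75 0.17,0.99 0.24,1.23 0.33,1.47 0.42,1.70 0.53,1.92 0.66,2.14 0.79,2.36
```

Request:
{"api": "jog_arm", "payload": {
  "series": [
    {"x":0,"y":0.14,"z":0.21,"twist":0},
    {"x":0,"y":0.3,"z":0.4,"twist":0},
    {"x":0,"y":0.46,"z":0.59,"twist":0},
    {"x":0,"y":0.64,"z":0.77,"twist":0},
    {"x":0,"y":0.82,"z":0.95,"twist":0},
    {"x":0,"y":1.01,"z":1.11,"twist":0},
    {"x":0,"y":1.22,"z":1.26,"twist":0},
    {"x":0,"y":1.42,"z":1.4,"twist":0},
    {"x":0,"y":1.64,"z":1.53,"twist":0},
    {"x":0,"y":1.86,"z":1.65,"twist":0}
  ]
}}

```text
t: 10.55
tool_pos: [500.1, 139.3, 63.0]
tool_rot: [0.0, 0.872, 0.489, 0.001]
wrist_force: [-2.1, 3.7, 2.9]
width: 0.21
grip_force: 58.7
```

```bash
python3 st.py
```

```text
t 10.55 s 380.3 t,z -19.7 -43.3 r 47.6 th -114.5 F_t,z -3.7 2.9 Fs 2.0 torque 0.218 toolx 58.5 w 0.21 g 59
```

Request:
{"api": "jog_arm", "payload": {
  "series": [
    {"x":0,"y":0.23,"z":0.11,"twist":0},
    {"x":0,"y":0.46,"z":0.2,"twist":0},
    {"x":0,"y":0.7,"z":0.28,"twist":0},
    {"x":0,"y":0.94,"z":0.35,"twist":0},
    {"x":0,"y":1.18,"z":0.41,"twist":0},
    {"x":0,"y":1.43,"z":0.45,"twist":0},
    {"x":0,"y":1.68,"z":0.48,"twist":0},
    {"x":0,"y":1.93,"z":0.5,"twist":0},
    {"x":0,"y":2.18,"z":0.5,"twist":0},
    {"x":0,"y":2.43,"z":0.5,"twist":0}
  ]
}}

```text
t: 11.55
tool_pos: [521.2, 126.3, 58.7]
tool_rot: [0.0, 0.873, 0.488, 0.001]
wrist_force: [-2.6, 2.3, 13.9]
width: 0.21
grip_force: 59.6
```

```bash
python3 st.py
```

```text
t 11.55 s 380.3 t,z 5.0 -47.6 r 47.9 th -84.0 F_t,z -3.5 13.9 Fs 0.6 torque 0.096 toolx 58.5 w 0.21 g 60
```

It works: torque is about 0.22 and then 0.10 here. I'll continue around.

Request:
{"api": "jog_arm", "payload": {
  "series": [
    {"x":0,"y":0.25,"z":-0.02,"twist":0},
    {"x":0,"y":0.5,"z":-0.06,"twist":0},
    {"x":0,"y":0.75,"z":-0.1,"twist":0},
    {"x":0,"y":0.99,"z":-0.17,"twist":0},
    {"x":0,"y":1.23,"z":-0.24,"twist":0},
    {"x":0,"y":1.47,"z":-0.33,"twist":0},
    {"x":0,"y":1.7,"z":-0.42,"twist":0},
    {"x":0,"y":1.92,"z":-0.53,"twist":0},
    {"x":0,"y":2.14,"z":-0.66,"twist":0},
    {"x":0,"y":2.36,"z":-0.79,"twist":0}
  ]
}}

```text
t: 12.55
tool_pos: [539.1, 115.3, 66.2]
tool_rot: [-0.001, 0.872, 0.489, -0.001]
wrist_force: [-9.2, 7.2, 12.5]
width: 0.211
grip_force: 59.8
```

```bash
python3 st.py
```

```text
t 12.55 s 380.2 t,z 26.0 -40.1 r 47.8 th -57.1 F_t,z -11.6 12.5 Fs 1.4 torque 0.14 toolx 58.5 w 0.211 g 60
```

Request:
{"api": "jog_arm", "payload": {
  "series": [
    {"x":0,"y":0.21,"z":-0.14,"twist":0},
    {"x":0,"y":0.4,"z":-0.3,"twist":0},
    {"x":0,"y":0.59,"z":-0.46,"twist":0},
    {"x":0,"y":0.77,"z":-0.64,"twist":0},
    {"x":0,"y":0.95,"z":-0.82,"twist":0},
    {"x":0,"y":1.11,"z":-1.01,"twist":0},
    {"x":0,"y":1.26,"z":-1.22,"twist":0},
    {"x":0,"y":1.4,"z":-1.42,"twist":0},
    {"x":0,"y":1.53,"z":-1.64,"twist":0},
    {"x":0,"y":1.65,"z":-1.86,"twist":0}
  ]
}}

```text
t: 13.55
tool_pos: [552.5, 107.1, 83.5]
tool_rot: [-0.002, 0.872, 0.489, -0.001]
wrist_force: [-5.4, 8.5, 0.4]
width: 0.211
grip_force: 58.8
```

```bash
python3 st.py
```

```text
t 13.55 s 380.2 t,z 41.7 -22.8 r 47.5 th -28.7 F_t,z -9.0 0.4 Fs 4.4 torque 0.191 toolx 58.6 w 0.211 g 59
```

Request:
{"api": "jog_arm", "payload": {
  "series": [
    {"x":0,"y":0.11,"z":-0.23,"twist":0},
    {"x":0,"y":0.2,"z":-0.46,"twist":0},
    {"x":0,"y":0.28,"z":-0.7,"twist":0},
    {"x":0,"y":0.35,"z":-0.94,"twist":0},
    {"x":0,"y":0.41,"z":-1.18,"twist":0},
    {"x":0,"y":0.45,"z":-1.43,"twist":0},
    {"x":0,"y":0.48,"z":-1.68,"twist":0},
    {"x":0,"y":0.5,"z":-1.93,"twist":0},
    {"x":0,"y":0.5,"z":-2.18,"twist":0},
    {"x":0,"y":0.5,"z":-2.43,"twist":0}
  ]
}}

```text
t: 14.55
tool_pos: [557.6, 103.9, 107.2]
tool_rot: [-0.001, 0.872, 0.489, -0.001]
wrist_force: [-1.2, 7.6, -7.5]
width: 0.214
grip_force: 58.6
```

```bash
python3 st.py
```

```text
t 14.55 s 380.2 t,z 47.7 0.9 r 47.7 th 1.1 F_t,z -5.0 -7.5 Fs 5.8 torque 0.353 toolx 58.6 w 0.214 g 59
```

Request:
{"api": "jog_arm", "payload": {
  "series": [
    {"x":0,"y":-0.02,"z":-0.25,"twist":0},
    {"x":0,"y":-0.06,"z":-0.5,"twist":0},
    {"x":0,"y":-0.1,"z":-0.75,"twist":0},
    {"x":0,"y":-0.17,"z":-0.99,"twist":0},
    {"x":0,"y":-0.24,"z":-1.23,"twist":0},
    {"x":0,"y":-0.33,"z":-1.47,"twist":0},
    {"x":0,"y":-0.42,"z":-1.7,"twist":0},
    {"x":0,"y":-0.53,"z":-1.92,"twist":0},
    {"x":0,"y":-0.66,"z":-2.14,"twist":0},
    {"x":0,"y":-0.79,"z":-2.36,"twist":0}
  ]
}}

```text
t: 15.55
tool_pos: [552.3, 107.2, 130.8]
tool_rot: [-0.0, 0.872, 0.489, 0.0]
wrist_force: [5.7, 5.4, -11.1]
width: 0.212
grip_force: 58.7
```

```bash
python3 st.py
```

```text
t 15.55 s 380.2 t,z 41.5 24.5 r 48.2 th 30.5 F_t,z 2.0 -11.1 Fs 7.6 torque 0.509 toolx 58.5 w 0.212 g 59
```

Request:
{"api": "jog_arm", "payload": {
  "series": [
    {"x":0,"y":-0.14,"z":-0.21,"twist":0},
    {"x":0,"y":-0.3,"z":-0.4,"twist":0},
    {"x":0,"y":-0.46,"z":-0.59,"twist":0},
    {"x":0,"y":-0.64,"z":-0.77,"twist":0},
    {"x":0,"y":-0.82,"z":-0.95,"twist":0},
    {"x":0,"y":-1.01,"z":-1.11,"twist":0},
    {"x":0,"y":-1.22,"z":-1.26,"twist":0},
    {"x":0,"y":-1.42,"z":-1.4,"twist":0},
    {"x":0,"y":-1.64,"z":-1.53,"twist":0},
    {"x":0,"y":-1.86,"z":-1.65,"twist":0}
  ]
}}

```text
t: 16.55
tool_pos: [538.6, 115.6, 147.8]
tool_rot: [0.001, 0.873, 0.488, 0.002]
wrist_force: [11.3, 1.7, -12.5]
width: 0.216
grip_force: 58.9
```

```bash
python3 st.py
```

```text
t 16.55 s 380.2 t,z 25.4 41.5 r 48.7 th 58.5 F_t,z 8.7 -12.5 Fs 7.4 torque 0.679 toolx 58.4 w 0.216 g 59
```

Request:
{"api": "jog_arm", "payload": {
  "series": [
    {"x":0,"y":-0.23,"z":-0.11,"twist":0},
    {"x":0,"y":-0.46,"z":-0.2,"twist":0},
    {"x":0,"y":-0.7,"z":-0.28,"twist":0},
    {"x":0,"y":-0.94,"z":-0.35,"twist":0},
    {"x":0,"y":-1.18,"z":-0.41,"twist":0},
    {"x":0,"y":-1.43,"z":-0.45,"twist":0},
    {"x":0,"y":-1.68,"z":-0.48,"twist":0},
    {"x":0,"y":-1.93,"z":-0.5,"twist":0},
    {"x":0,"y":-2.18,"z":-0.5,"twist":0},
    {"x":0,"y":-2.43,"z":-0.5,"twist":0}
  ]
}}

```text
t: 17.55
tool_pos: [521.0, 126.6, 154.8]
tool_rot: [0.003, 0.873, 0.487, 0.004]
wrist_force: [15.3, -3.6, -2.0]
width: 0.218
grip_force: 60.1
```

```bash
python3 st.py
```

```text
t 17.55 s 380.3 t,z 4.7 48.5 r 48.7 th 84.5 F_t,z 14.9 -2.0 Fs 5.0 torque 0.732 toolx 58.3 w 0.218 g 60
```

Request:
{"api": "jog_arm", "payload": {
  "series": [
    {"x":0,"y":-0.25,"z":0.02,"twist":0},
    {"x":0,"y":-0.5,"z":0.06,"twist":0},
    {"x":0,"y":-0.75,"z":0.1,"twist":0},
    {"x":0,"y":-0.99,"z":0.17,"twist":0},
    {"x":0,"y":-1.23,"z":0.24,"twist":0},
    {"x":0,"y":-1.47,"z":0.33,"twist":0},
    {"x":0,"y":-1.7,"z":0.42,"twist":0},
    {"x":0,"y":-1.92,"z":0.53,"twist":0},
    {"x":0,"y":-2.14,"z":0.66,"twist":0},
    {"x":0,"y":-2.36,"z":0.79,"twist":0}
  ]
}}

```text
t: 18.55
tool_pos: [500.9, 139.1, 150.0]
tool_rot: [0.003, 0.873, 0.487, 0.005]
wrist_force: [1.3, -6.9, 29.9]
width: 0.218
grip_force: 63.3
```

```bash
python3 st.py
```

```text
t 18.55 s 380.5 t,z -19.0 43.7 r 47.6 th 113.5 F_t,z 4.7 29.9 Fs -5.2 torque 0.773 toolx 58.3 w 0.218 g 63
```

Request:
{"api": "jog_arm", "payload": {
  "series": [
    {"x":0,"y":-0.21,"z":0.14,"twist":0},
    {"x":0,"y":-0.4,"z":0.3,"twist":0},
    {"x":0,"y":-0.59,"z":0.46,"twist":0},
    {"x":0,"y":-0.77,"z":0.64,"twist":0},
    {"x":0,"y":-0.95,"z":0.82,"twist":0},
    {"x":0,"y":-1.11,"z":1.01,"twist":0},
    {"x":0,"y":-1.26,"z":1.22,"twist":0},
    {"x":0,"y":-1.4,"z":1.42,"twist":0},
    {"x":0,"y":-1.53,"z":1.64,"twist":0},
    {"x":0,"y":-1.65,"z":1.86,"twist":0}
  ]
}}

```text
t: 19.55
tool_pos: [481.1, 151.1, 129.1]
tool_rot: [-0.0, 0.873, 0.489, 0.0]
wrist_force: [-9.7, 4.2, 22.2]
width: 0.212
grip_force: 62.6
```

```bash
python3 st.py
```

```text
t 19.55 s 380.4 t,z -42.2 22.8 r 47.9 th 151.6 F_t,z -10.4 22.2 Fs -1.5 torque 0.698 toolx 58.5 w 0.212 g 63
```

Request:
{"api": "jog_arm", "payload": {
  "series": [
    {"x":0,"y":-0.11,"z":0.23,"twist":0},
    {"x":0,"y":-0.2,"z":0.46,"twist":0},
    {"x":0,"y":-0.28,"z":0.7,"twist":0},
    {"x":0,"y":-0.35,"z":0.94,"twist":0},
    {"x":0,"y":-0.41,"z":1.18,"twist":0},
    {"x":0,"y":-0.45,"z":1.43,"twist":0},
    {"x":0,"y":-0.48,"z":1.68,"twist":0},
    {"x":0,"y":-0.5,"z":1.93,"twist":0},
    {"x":0,"y":-0.5,"z":2.18,"twist":0},
    {"x":0,"y":-0.5,"z":2.43,"twist":0}
  ]
}}

```text
t: 20.55
tool_pos: [476.1, 154.1, 103.3]
tool_rot: [-0.001, 0.872, 0.489, -0.0]
wrist_force: [-6.7, 6.0, 10.3]
width: 0.214
grip_force: 61.6
```

```bash
python3 st.py
```

```text
t 20.55 s 380.3 t,z -48.0 -3.0 r 48.1 th -176.4 F_t,z -8.9 10.3 Fs 1.6 torque 0.522 toolx 58.5 w 0.214 g 62
```

Request:
{"api": "jog_arm", "payload": {
  "series": [
    {"x":0,"y":0.02,"z":0.25,"twist":0},
    {"x":0,"y":0.06,"z":0.5,"twist":0},
    {"x":0,"y":0.1,"z":0.75,"twist":0},
    {"x":0,"y":0.17,"z":0.99,"twist":0},
    {"x":0,"y":0.24,"z":1.23,"twist":0},
    {"x":0,"y":0.33,"z":1.47,"twist":0},
    {"x":0,"y":0.42,"z":1.7,"twist":0},
    {"x":0,"y":0.53,"z":1.92,"twist":0},
    {"x":0,"y":0.66,"z":2.14,"twist":0},
    {"x":0,"y":0.79,"z":2.36,"twist":0}
  ]
}}

```text
t: 21.55
tool_pos: [483.3, 149.6, 79.2]
tool_rot: [-0.001, 0.872, 0.489, -0.0]
wrist_force: [-4.3, 6.2, 4.0]
width: 0.213
grip_force: 60.8
```

```bash
python3 st.py
```

```text
t 21.55 s 380.3 t,z -39.5 -27.1 r 47.9 th -145.6 F_t,z -6.9 4.0 Fs 3.0 torque 0.347 toolx 58.5 w 0.213 g 61
```

```bash
python3 - <<'E'
import numpy as np
th=np.radians([-114.5,-84,-57.1,-28.7,1.1,30.5,58.5,84.5,113.5,151.6,-176.4,-145.6])
T=np.array([.218,.096,.14,.191,.353,.509,.679,.732,.773,.698,.522,.347])
M=np.c_[np.ones(12),np.cos(th),np.sin(th)]; c,*_=np.linalg.lstsq(M,T,rcond=None)
phi=np.degrees(np.arctan2(c[2],c[1])); print(c,np.hypot(*c[1:]),'phi',phi,'target',phi-90,(T-M@c).round(3))
a0=np.radians(-146.5)
for n in range(6):
    t0=-146.5+27*n; a=np.radians(t0); b=a+np.radians(np.arange(2.7,27.1,2.7)); print(t0,' '.join(f'{4.8*(np.cos(q)-np.cos(a)):.2f},{-4.8*(np.sin(q)-np.sin(a)):.2f}' for q in b))
E
```

```text
[ 0.44462174 -0.10384278  0.31601169] 0.3326360026095067 phi 108.19074310956263 target 18.190743109562632 [ 0.018 -0.023  0.017 -0.011  0.006 -0.007  0.019 -0.017 -0.003  0.012
 -0.006 -0.005]
-146.5 0.13,0.19 0.27,0.36 0.41,0.54 0.57,0.70 0.73,0.86 0.90,1.01 1.07,1.15 1.26,1.29 1.44,1.41 1.64,1.53
-119.5 0.20,0.11 0.40,0.20 0.61,0.29 0.82,0.37 1.04,0.44 1.26,0.49 1.48,0.54 1.70,0.58 1.93,0.60 2.15,0.62
-92.5 0.23,0.00 0.45,-0.00 0.68,-0.02 0.90,-0.05 1.13,-0.08 1.35,-0.13 1.56,-0.19 1.78,-0.26 1.99,-0.34 2.20,-0.43
-65.5 0.20,-0.10 0.40,-0.21 0.60,-0.32 0.78,-0.45 0.96,-0.59 1.14,-0.73 1.31,-0.88 1.47,-1.04 1.62,-1.21 1.77,-1.38
-38.5 0.14,-0.18 0.26,-0.37 0.38,-0.56 0.49,-0.76 0.59,-0.96 0.68,-1.17 0.77,-1.38 0.84,-1.59 0.90,-1.81 0.95,-2.03
-11.5 0.04,-0.22 0.07,-0.45 0.09,-0.67 0.10,-0.90 0.09,-1.12 0.08,-1.35 0.06,-1.58 0.02,-1.80 -0.02,-2.02 -0.08,-2.24
```

The fit is excellent: drag 0.445 and imbalance 0.333 N m, both as stated. The heavy side is down with the handle at 18.2°. I'll drive there the same way.

Request:
{"api": "jog_arm", "payload": {
  "series": [
    {"x":0,"y":0.14,"z":0.21,"twist":0},
    {"x":0,"y":0.3,"z":0.4,"twist":0},
    {"x":0,"y":0.46,"z":0.59,"twist":0},
    {"x":0,"y":0.64,"z":0.77,"twist":0},
    {"x":0,"y":0.82,"z":0.95,"twist":0},
    {"x":0,"y":1.01,"z":1.11,"twist":0},
    {"x":0,"y":1.22,"z":1.26,"twist":0},
    {"x":0,"y":1.42,"z":1.4,"twist":0},
    {"x":0,"y":1.64,"z":1.53,"twist":0},
    {"x":0,"y":1.86,"z":1.65,"twist":0}
  ]
}}

```text
t: 22.55
tool_pos: [500.2, 139.3, 62.9]
tool_rot: [0.0, 0.872, 0.489, 0.001]
wrist_force: [-1.1, 5.3, 4.4]
width: 0.208
grip_force: 60.7
```

Request:
{"api": "jog_arm", "payload": {
  "series": [
    {"x":0,"y":0.23,"z":0.11,"twist":0},
    {"x":0,"y":0.46,"z":0.2,"twist":0},
    {"x":0,"y":0.7,"z":0.28,"twist":0},
    {"x":0,"y":0.94,"z":0.35,"twist":0},
    {"x":0,"y":1.18,"z":0.41,"twist":0},
    {"x":0,"y":1.43,"z":0.45,"twist":0},
    {"x":0,"y":1.68,"z":0.48,"twist":0},
    {"x":0,"y":1.93,"z":0.5,"twist":0},
    {"x":0,"y":2.18,"z":0.5,"twist":0},
    {"x":0,"y":2.43,"z":0.5,"twist":0}
  ]
}}

```text
t: 23.55
tool_pos: [521.2, 126.4, 58.7]
tool_rot: [0.0, 0.873, 0.489, 0.001]
wrist_force: [-1.9, 4.4, 14.0]
width: 0.21
grip_force: 61.4
```

Request:
{"api": "jog_arm", "payload": {
  "series": [
    {"x":0,"y":0.25,"z":-0.02,"twist":0},
    {"x":0,"y":0.5,"z":-0.06,"twist":0},
    {"x":0,"y":0.75,"z":-0.1,"twist":0},
    {"x":0,"y":0.99,"z":-0.17,"twist":0},
    {"x":0,"y":1.23,"z":-0.24,"twist":0},
    {"x":0,"y":1.47,"z":-0.33,"twist":0},
    {"x":0,"y":1.7,"z":-0.42,"twist":0},
    {"x":0,"y":1.92,"z":-0.53,"twist":0},
    {"x":0,"y":2.14,"z":-0.66,"twist":0},
    {"x":0,"y":2.36,"z":-0.79,"twist":0}
  ]
}}

```text
t: 24.55
tool_pos: [539.0, 115.4, 66.1]
tool_rot: [-0.001, 0.872, 0.489, -0.001]
wrist_force: [-7.5, 8.5, 12.1]
width: 0.214
grip_force: 61.6
```

Request:
{"api": "jog_arm", "payload": {
  "series": [
    {"x":0,"y":0.21,"z":-0.14,"twist":0},
    {"x":0,"y":0.4,"z":-0.3,"twist":0},
    {"x":0,"y":0.59,"z":-0.46,"twist":0},
    {"x":0,"y":0.77,"z":-0.64,"twist":0},
    {"x":0,"y":0.95,"z":-0.82,"twist":0},
    {"x":0,"y":1.11,"z":-1.01,"twist":0},
    {"x":0,"y":1.26,"z":-1.22,"twist":0},
    {"x":0,"y":1.4,"z":-1.42,"twist":0},
    {"x":0,"y":1.53,"z":-1.64,"twist":0},
    {"x":0,"y":1.65,"z":-1.86,"twist":0}
  ]
}}

```text
t: 25.55
tool_pos: [552.4, 107.1, 83.4]
tool_rot: [-0.002, 0.872, 0.489, -0.001]
wrist_force: [-4.4, 9.1, -0.1]
width: 0.216
grip_force: 60.6
```

Request:
{"api": "jog_arm", "payload": {
  "series": [
    {"x":0,"y":0.11,"z":-0.23,"twist":0},
    {"x":0,"y":0.2,"z":-0.46,"twist":0},
    {"x":0,"y":0.28,"z":-0.7,"twist":0},
    {"x":0,"y":0.35,"z":-0.94,"twist":0},
    {"x":0,"y":0.41,"z":-1.18,"twist":0},
    {"x":0,"y":0.45,"z":-1.43,"twist":0},
    {"x":0,"y":0.48,"z":-1.68,"twist":0},
    {"x":0,"y":0.5,"z":-1.93,"twist":0},
    {"x":0,"y":0.5,"z":-2.18,"twist":0},
    {"x":0,"y":0.5,"z":-2.43,"twist":0}
  ]
}}

```text
t: 26.55
tool_pos: [557.6, 104.0, 107.2]
tool_rot: [-0.001, 0.872, 0.489, -0.001]
wrist_force: [0.4, 7.7, -8.0]
width: 0.211
grip_force: 59.6
```

Request:
{"api": "jog_arm", "payload": {
  "series": [
    {"x":0,"y":-0.02,"z":-0.25,"twist":0},
    {"x":0,"y":-0.06,"z":-0.5,"twist":0},
    {"x":0,"y":-0.1,"z":-0.75,"twist":0},
    {"x":0,"y":-0.17,"z":-0.99,"twist":0},
    {"x":0,"y":-0.24,"z":-1.23,"twist":0},
    {"x":0,"y":-0.24,"z":-1.23,"twist":0},
    {"x":0,"y":-0.24,"z":-1.23,"twist":0},
    {"x":0,"y":-0.24,"z":-1.23,"twist":0},
    {"x":0,"y":-0.24,"z":-1.23,"twist":0},
    {"x":0,"y":-0.24,"z":-1.23,"twist":0}
  ]
}}

```text
t: 27.55
tool_pos: [556.1, 104.8, 119.7]
tool_rot: [-0.001, 0.872, 0.489, -0.0]
wrist_force: [2.0, 7.5, -6.3]
width: 0.212
grip_force: 59.6
```

Request:
{"api": "jog_arm", "payload": {
  "series": [
    {"x":0,"y":0,"z":0,"twist":0},
    {"x":0,"y":0,"z":0,"twist":0},
    {"x":0,"y":0,"z":0,"twist":0},
    {"x":0,"y":0,"z":0,"twist":0},
    {"x":0,"y":0,"z":0,"twist":0},
    {"x":0,"y":0,"z":0,"twist":0},
    {"x":0,"y":0,"z":0,"twist":0},
    {"x":0,"y":0,"z":0,"twist":0},
    {"x":0,"y":0,"z":0,"twist":0},
    {"x":0,"y":0,"z":0,"twist":0}
  ]
}}

```text
t: 28.55
tool_pos: [556.1, 104.8, 119.7]
tool_rot: [-0.001, 0.872, 0.489, -0.0]
wrist_force: [1.2, 6.8, -6.1]
width: 0.211
grip_force: 59.6
```

```bash
python3 st.py
```

```text
t 28.55 s 380.2 t,z 46.0 13.4 r 47.9 th 16.2 F_t,z -2.5 -6.1 Fs 6.4 torque 0.248 toolx 58.5 w 0.211 g 60
```

```bash
python3 -c "
from cell import env
print(env.close_job())"
```

```text
the job is handed in; nothing more can be done
None
```

I turned the isolator off first, then found the heavy side by feel and handed in at about 28.6 s (no verdict came back), with the heavy side about 2° from straight down by my torque fit, the shaft at rest and the handle gripped at 60 N.

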